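# Try two syringe plungers and reject the blocked one

## Robot

A 6-joint arm with a two-finger parallel gripper is mounted at the origin on a cart in front of the work surface, level with it; the furniture and walls round the work are solid. World frame = base frame: x ahead of the robot, y to its left, z up, the work surface at z = 0. Lengths are in mm, angles in rad, forces in N, time in s.
With the tool pointing down it reaches from about 350 to 775 mm from the base axis. Payload 7.3 kg.
Tool frame: the origin (TCP) lies at the very end of the fingers, on their centre line; the grasp point (between the pads) lies 19 mm behind it; z points along the fingers, y is the line along which they close (so a half turn about z gives the same grasp; the last joint's range is limited). The gripper opens to 92 mm and grips with 3 to 60 N. Pads are 19 mm wide; open, the fingers measure 130 mm over their backs; the gripper's body (75 mm by 190 mm) begins 47 mm behind the grasp point.
Start: joints at [1.03, 0.342, 1.524, -0, 1.275, -0.146], TCP at [201.917, 484.642, 190.941] pointing down, gripper open.
Joint ranges: [-2.53, 2.53], [-0.77, 2.02], [0.04, 2.7], [-1, 4.14], [0.28, 2.66], [-3.11, 3.11]. Speed limits (rad/s): [2.57, 2.57, 3.14, 3.14, 3.14, 3.14].

## Interface

Orientations are given as [roll, pitch, yaw] about the fixed x, y, z axes, in that order (R = Rz(yaw) Ry(pitch) Rx(roll)).
In Python, from plant import get_obs, vision, workorder gives the robot as it stands.
- The arm moves only by the shell command python3 -m pendant 'ROWS' [OPENING]. ROWS is a JSON object of lists of equal length, an entry for each row: "dp": the shift along the tool's x, y, z in m, a list of three; "rotation": the turn, a rotation vector about the tool's x, y, z in rad, a list of three. A call has 1 to 8 rows; each row is the pose to reach, as a shift and turn from the pose commanded when the call began, along the tool's axes at that moment; what a row does not reach only later rows make up. A row lasts 1/8 s, in which the tool goes at most 62.5 mm and 10.7 degrees, less where a joint would pass 70% of its speed; a pose out of reach is approached as far as the arm can. A call with a gripper value outside its range is refused whole. OPENING is the finger opening in m, from 0 to 0.0918, set as the call begins (- or left out, the last holds). The fingers move at their own pace and stop on an object; the grip force is fixed at half the most. Time passes only in rows, so rows that repeat a pose let the fingers close. It gives the time, the measured TCP pose, the force, the opening and the grip force at its end, in the units of the state.
- get_obs(): the state, without advancing time (a new reading comes with each control period).
- vision.capture(name): name is "scene" or "top" or "wrist"; returns a dict with "pixels" (480x640x3 uint8, red, green, blue), "vfov" (degrees; the focal length in pixels is half the picture's height over the tangent of half this angle, whatever the lens; pixels are square), "cx", "cy" (the principal point, pixels), "pose" (4x4, takes a point from camera to world coordinates); the wrist camera has in their place "T_tool_cam" (4x4, takes a point from camera to tool coordinates, whose origin is the TCP and whose axes are the flange's). Camera axes: x right, y up, looking along -z (the intrinsics and any distortion apply to the point x, -y, -z); pixel columns grow to the right and rows downward; lengths in mm; the calibration is good to about 2 mm. The wrist camera is an equidistant fisheye: a pixel r from the principal point sees the ray r / f radians off the axis. A picture is of the moment at which its call begins: read the wrist's pose just before it. There is no depth.
- workorder.close_job(): hands the job in; it is judged then, once.
The state is a dict: "time": time; "joint_positions": joint angles; "dq": joint speeds; "tau": joint torques, N m; "tool_pos": TCP position; "tcp_rot": TCP orientation; "contact_force": force on the tool from outside, world axes, zero at the start; "moment": the same for the moment, N m; "grip_width": finger opening in mm; "finger_force": force on a finger pad.
Only numpy, scipy, OpenCV 4.12 (cv2) and the standard library are available. Lean on these libraries where they do the work, as an engineer would, in place of code of your own. Each camera call takes 0.05 s, during which the arm holds its last target. There are 200 camera calls.

## Task

With the hold-down bar of the syringe carrier left down, push both plungers in gently: the one that glides goes fully home, but where the resistance climbs to about 10 N before home, stop at once and never force it, because that syringe is blocked. Then swing the hold-down bar up and over, lift the blocked syringe out and lay it flat in the red reject tray without dropping it. Leave the good syringe in its channel with the plunger home, swing the bar back down over it, and do not disturb the other things on the desk.

Things in the scene. Friction and masses are not known exactly. Their poses are not given: they have to be found in the camera images.
- carrier: syringe carrier fixed to the desk: grey plate 140 (x) x 176 (y) mm, top 10 mm above the desk, with two channels of blue V saddles and grey flange brackets (58 mm high). Origin: centre of its underside; +x from the plunger side (near the robot) to the tip side. Drawn plungers reach to x = -111 mm, past the plate's near edge
- channel_left (a point): where the origin of the syringe in the left channel sits: carrier x = -10, y = +36 mm, 42 mm above the desk, on the barrel's axis (along carrier x). The upright slot for the flange is 6 mm wide and takes the push; 47 mm lies free between the two barrels
- channel_right (a point): the same for the right channel, carrier y = -36 mm
- hold_bar (a joint): hold-down bar, a U-shaped steel bail over both barrels: 0 = down, crossbar 1.5 mm above the barrels; swings up and over towards the tips (+x) to 2.05 rad and rests there. Past about 1 rad it falls open, before that it falls shut; nearly no force. Hinge line along carrier y through bar_hinge; its arms lie at y = -70 and +70 mm
- bar_grip (a point): middle of the crossbar, on its red round grip (13 mm thick, 34 mm long along carrier y, midway between the channels), 56 mm from the hinge line, moving on an arc about bar_hinge. Down: carrier x = +5 mm, 61 mm above the desk; up: carrier x = +101 mm, 57 mm above the desk
- bar_hinge (a point): point of the hold-down bar's hinge line midway between the cheeks: carrier x = +52 mm, y = 0, 30 mm above the desk
- syringe_1: clear 30 ml syringe, level, in either channel of the carrier (varies; both look alike). Barrel 25 mm across, 85 mm long; origin on its axis at mid-length, +x to the tip (tip end x = +55 mm), z up. Flange at x = -41: 46 mm wide (y), 25 mm high. Grip the barrel across y at x = -20 to +25 mm, between the saddles, with the bar up; lifting it 35 mm clears the carrier. 70 g
- syringe_2: clear 30 ml syringe, level, in either channel of the carrier (varies; both look alike). Barrel 25 mm across, 85 mm long; origin on its axis at mid-length, +x to the tip (tip end x = +55 mm), z up. Flange at x = -41: 46 mm wide (y), 25 mm high. Grip the barrel across y at x = -20 to +25 mm, between the saddles, with the bar up; lifting it 35 mm clears the carrier. 70 g
- plunger_1 (a joint): plunger of syringe_1: 0 = drawn out, 0.045 = home (hard stop); starts at 0 to 0.006, pushed along the syringe's +x. A sound one glides at a steady 3 N and stays where left. A blocked one adds 0.35 N per mm from 0 (10 N at 20 mm) and springs back below 10 mm when let go. Exactly one of the two is blocked; only pushing tells which
- plunger_2 (a joint): plunger of syringe_2: 0 = drawn out, 0.045 = home (hard stop); starts at 0 to 0.006, pushed along the syringe's +x. A sound one glides at a steady 3 N and stays where left. A blocked one adds 0.35 N per mm from 0 (10 N at 20 mm) and springs back below 10 mm when let go. Exactly one of the two is blocked; only pushing tells which
- thumb_1 (a point): centre of the outer face of syringe_1's thumb disc (26 mm across, 4 mm thick), on the barrel's axis; 101.5 mm behind the syringe's origin when drawn, 56.5 mm when home
- thumb_2 (a point): the same point on syringe_2's thumb disc
- tray: red open reject tray fixed to the desk, 200 (x) x 105 (y) x 28 mm, walls and floor 3 mm; origin at the centre of its underside, x along its length
- timer: white digital lab timer, 68 x 62 x 18 mm, lying on the desk; a bystander; origin at the centre of its underside
- marker_pen: red and white marker pen, 135 mm long, 16 mm thick; a bystander
- relay_block: black relay module, 53 x 30 x 19 mm; a bystander
- pen_blue: white and blue pen, 145 mm long; a bystander
- seal_carton: small yellow carton, 50 x 78 x 26 mm; a bystander

How it is judged:
By the outcome, as a careful person would: the job done as asked, in the order asked, and still so for the second after the job is handed in, with the robot touching nothing.
It also fails if it takes over 67 s, if anything falls off the work surface, if the arm or the gripper's body presses on something with over 40 N, if the wrist force passes 120 N, or if a joint passes its speed limit or range.

## Working session

There is one attempt and no reset: what is moved stays moved. The work goes in short steps, Python scripts to look and compute and a shell command to move; the robot and the scene stay as the last step left them, time stands still between calls to the robot, and variables do not carry over. Pictures are saved under pics/ and viewed, at most 11 in all, crops included, and the job is handed in when it is done.

```bash
mkdir -p pics; python3 - <<'E'
from plant import get_obs, vision
import cv2,numpy as np
o=get_obs(); print(o)
for n in ("scene","top"):
    c=vision.capture(n); cv2.imwrite(f"pics/{n}0.png",c["pixels"][:,:,::-1]); print(n,c["vfov"],c["cx"],c["cy"],np.round(c["pose"],4).tolist(), [k for k in c])
E
```

```text
{'time': 0.0, 'joint_positions': array([ 1.03002125e+00,  3.42704539e-01,  1.52499787e+00, -2.53899441e-05,
        1.27539139e+00, -1.45999331e-01]), 'dq': array([-2.22980118e-05, -3.07000287e-04,  1.41430281e-03,  1.18764902e-05,
        1.05671529e-03, -1.24890219e-03]), 'tau': array([-3.25247474e-04, -4.31252003e+01, -2.44217402e+01,  7.16893421e-02,
        5.61510539e-02, -1.57065870e-04]), 'tool_pos': array([201.66821792, 484.23322636, 190.26112216]), 'tcp_rot': array([-3.14010396e+00, -1.94366270e-04,  2.74682417e+00]), 'contact_force': array([-0.30902595,  0.47197355, -0.26885013]), 'moment': array([-0.02985257,  0.00691599, -0.02853817]), 'finger_force': 0.0, 'grip_width': 91.71193021553935}
scene 50.15603235002313 313.50561969480106 238.25242524972617 [[-0.9066, 0.2192, -0.3606, 127.5965], [-0.4218, -0.4913, 0.762, 1036.2647], [-0.0101, 0.843, 0.5379, 710.0546], [0.0, 0.0, 0.0, 1.0]] ['pixels', 'vfov', 'cx', 'cy', 'pose']
top 57.849181962867306 322.8448349748593 238.62004477138677 [[-0.0994, 0.9707, -0.2189, 314.7846], [-0.995, -0.0983, 0.0158, 166.9138], [-0.0062, 0.2194, 0.9756, 1178.7168], [0.0, 0.0, 0.0, 1.0]] ['pixels', 'vfov', 'cx', 'cy', 'pose']
```

View pics/top0.png

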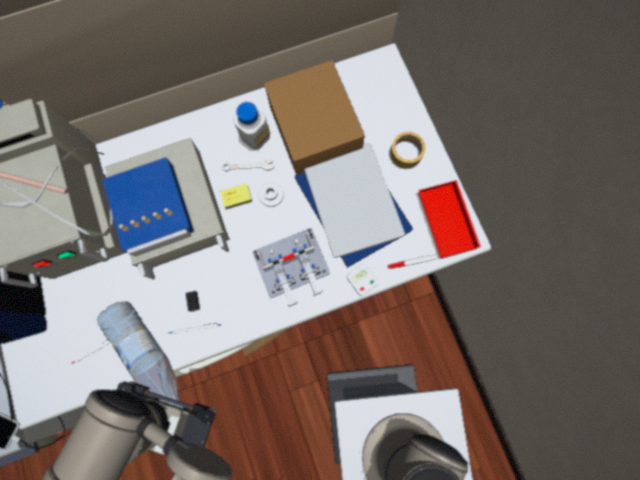

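View pics/scene0.png

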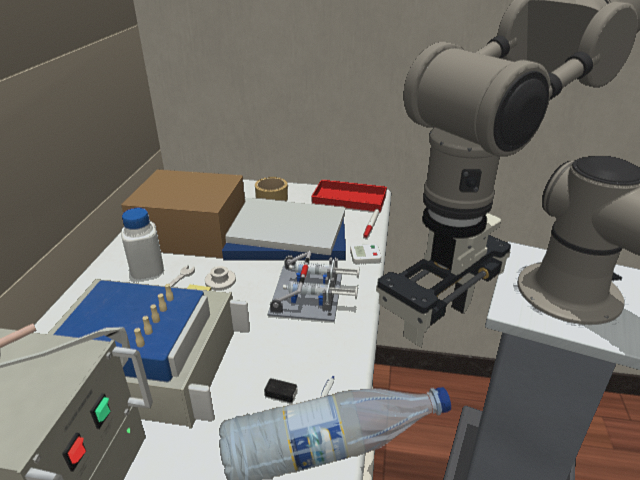

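Top view: carrier at about (290,262) with its red grip at (290,257), plungers pointing down at (292,303) and (320,292). Red tray at (449,219), timer (362,281), marker (412,263). The scene view shows the same carrier at (310,290).

```bash
cat > h.py <<'E'
import numpy as np,cv2
from scipy.spatial.transform import Rotation as R
from plant import get_obs,vision
def cap(n):
    o=get_obs(); c=vision.capture(n)
    if n=="wrist":
        T=np.eye(4);T[:3,:3]=R.from_euler('xyz',o['tcp_rot']).as_matrix();T[:3,3]=o['tool_pos']; c['pose']=T@c['T_tool_cam']
    c['fish']=n=="wrist"; c['f']=240/np.tan(np.radians(c['vfov'])/2); return c
def ray(c,u,v):
    x=np.array([(u-c['cx'])/c['f'],(v-c['cy'])/c['f']])
    if c['fish']:
        r=np.hypot(*x); x=x*np.sin(r)/r; d=np.array([x[0],-x[1],-np.cos(r)])
    else: d=np.array([x[0],-x[1],-1])
    P=np.array(c['pose']); d=P[:3,:3]@d; return P[:3,3],d/np.linalg.norm(d)
def onz(c,u,v,z):
    p,d=ray(c,u,v); return p+d*(z-p[2])/d[2]
def proj(c,X):
    P=np.array(c['pose']); q=P[:3,:3].T@(np.array(X)-P[:3,3]); x=np.array([q[0],-q[1]])/-q[2]
    if c['fish']:
        r=np.hypot(*x); x=x/r*np.arctan2(r*-q[2],-q[2])
    return x*c['f']+[c['cx'],c['cy']]
def tri(c1,a,c2,b):
    p,d=ray(c1,*a);q,e=ray(c2,*b); s,t=np.linalg.lstsq(np.c_[d,-e],q-p,rcond=None)[0]; return (p+s*d+q+t*e)/2,np.linalg.norm(p+s*d-q-t*e)
def red(im):
    h=cv2.cvtColor(im,cv2.COLOR_RGB2HSV); m=((h[...,0]<6)|(h[...,0]>174))&(h[...,1]>150)&(h[...,2]>90)
    n,_,s,ce=cv2.connectedComponentsWithStats(m.astype('u1')); return [(s[i].tolist(),ce[i]) for i in range(1,n) if s[i][4]>8], m
E
python3 - <<'E'
from h import *
cs={}
for n in ("top","scene"):
    c=cap(n);cs[n]=c
    for s,ce in red(c['pixels'])[0]: print(n,s,ce.round(1), onz(c,*ce,61).round(0))
t=cs['top']
n,l,s,ce=cv2.connectedComponentsWithStats(red(t['pixels'])[1].astype('u1'));i=1+np.argmax(s[1:,4])
b=cv2.boxPoints(cv2.minAreaRect(np.argwhere(l==i)[:,::-1].astype('f4')));print([onz(t,*p,28).round() for p in b],[onz(t,*p,28).round() for p in [b.mean(0)]])
im=cv2.resize(t['pixels'][220:320,240:345],None,fx=5.7,fy=5.7,interpolation=cv2.INTER_CUBIC);cv2.imwrite('pics/c1.png',im[:,:,::-1])
E
```

```text
top [419, 181, 61, 77, 2790] [448.4 219.2] [ 585. -189.   61.]
top [283, 254, 12, 7, 43] [288.6 256.9] [526. 243.  61.]
top [33, 260, 18, 7, 76] [ 41.3 263.4] [574. 888.  61.]
top [389, 262, 15, 6, 51] [396.7 264.6] [477. -35.  61.]
scene [312, 180, 75, 31, 1646] [349.8 194.8] [ 565. -122.   61.]
scene [364, 225, 8, 12, 48] [367.4 230.3] [459.  32.  61.]
scene [301, 265, 7, 10, 46] [304.3 269.4] [528. 238.  61.]
scene [68, 436, 18, 28, 296] [ 76.5 450.4] [635. 768.  61.]
[array([ 681., -128.,   28.]), array([ 708., -240.,   28.]), array([ 510., -270.,   28.]), array([ 485., -162.,   28.])] [array([ 594., -200.,   28.])]
```

View pics/c1.png

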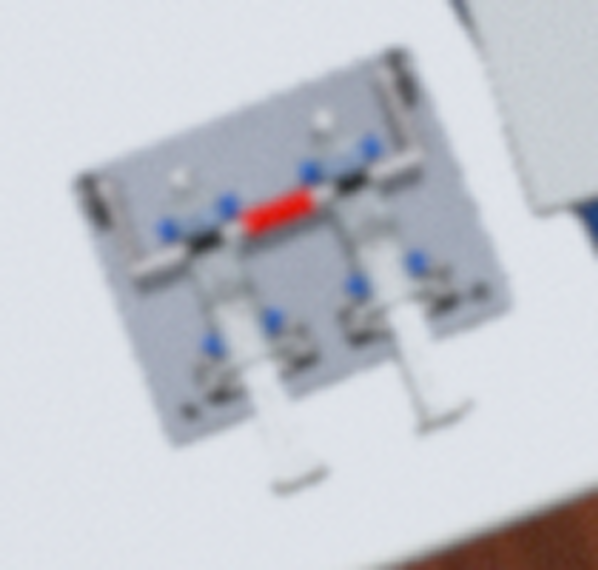

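The crop (5.7x) shows the plate corners at about (75,182), (405,45), (512,305), (180,445), the grip at (280,212), and both plungers drawn at (300,485) and (445,420).

```bash
python3 - <<'E'
from h import *
t=cap('top');s=cap('scene')
C=[onz(t,240+(a+.5)/5.7-.5,220+(b+.5)/5.7-.5,10) for a,b in [(75,182),(405,45),(512,305),(180,445)]]
C=np.array(C);print(C.round(1),C.mean(0)); tl,tr,br,bl=C
for d in(tl-bl,tr-br,tl-tr,bl-br): print(np.linalg.norm(d),np.degrees(np.arctan2(d[1],d[0])))
print('grip',tri(t,(288.6,256.9),s,(304.3,269.4)))
for a,b in[(300,487),(445,420)]:print('thumb',onz(t,240+a/5.7,220+b/5.7,42))
w=cap('wrist');print(np.round(w['T_tool_cam'],3),w['f'],w['cx'],w['cy'])
E
```

```text
[[560.3 342.8  10. ]
 [611.9 178.5  10. ]
 [479.9 139.8  10. ]
 [429.7 301.8  10. ]] [520.44743656 240.7169163   10.        ]
136.9204651170876 17.455817429450317
137.56164323274498 16.354483384924254
172.26230696432816 107.44310993086816
169.6195293879184 107.23491191975374
grip (array([525.40664925, 242.56293731,  65.04600084]), np.float64(0.7119532740559171))
thumb [400.92766269 244.10374825  42.        ]
thumb [424.57480445 175.49325919  42.        ]
[[  -0.       0.967    0.255   68.375]
 [   1.       0.      -0.      -0.624]
 [  -0.       0.255   -0.967 -193.371]
 [   0.       0.       0.       1.   ]] 371.64829954431775 322.2061701488175 240.33817494272424
```

```bash
cat >> h.py <<'E'
PSI=0.299; O=np.array([520.4,240.7])
def car(x,y,z,psi=None,o=None):
    p=PSI if psi is None else psi; o=O if o is None else o
    return np.array([o[0]+x*np.cos(p)-y*np.sin(p),o[1]+x*np.sin(p)+y*np.cos(p),z])
def tocar(X):
    d=np.array(X)[:2]-O; c,s=np.cos(PSI),np.sin(PSI); return np.array([c*d[0]+s*d[1],-s*d[0]+c*d[1],X[2]])
def go(X,yaw):
    o=get_obs();r=R.from_euler('xyz',o['tcp_rot']); t=R.from_euler('xyz',[np.pi,0,yaw])
    print('t',round(o['time'],2),'dp',(r.inv().apply(X-o['tool_pos'])/1000).round(4).tolist(),'rot',(r.inv()*t).as_rotvec().round(3).tolist(),'F',o['contact_force'].round(1),'tcp_car',tocar(o['tool_pos']).round(1))
E
python3 -c "
from h import *
go(car(-140,36,190),PSI+np.pi)"
python3 -m pendant '{"dp":[[-0.03,-0.02,0],[-0.065,-0.04,0],[-0.1,-0.062,0],[-0.135,-0.085,0],[-0.17,-0.108,0],[-0.205,-0.13,0],[-0.237,-0.15,0],[-0.257,-0.164,0]],"rotation":[[0,0,-0.08],[0,0,-0.17],[0,0,-0.26],[0,0,-0.35],[0,0,-0.44],[0,0,-0.53],[0,0,-0.62],[0,0,-0.694]]}' 0
python3 - <<'E'
from h import *
go(car(-140,36,190),PSI+np.pi)
w=cap('wrist');cv2.imwrite('pics/w1.png',w['pixels'][:,:,::-1])
for n,X in dict(grip=car(5,0,61),thL=car(-111,36,42),thR=car(-111,-36,42),c1=car(70,88,10),c2=car(70,-88,10),c3=car(-70,88,10),c4=car(-70,-88,10)).items(): print(n,proj(w,X).round(1))
for s,ce in red(w['pixels'])[0]: print(s,ce.round(1),tocar(onz(w,*ce,61)).round(1))
E
```

```text
t 0.35 dp [-0.2572, -0.1644, 0.0008] rot [-0.0, -0.0, -0.694] F [-0.   0.3  0.2] tcp_car [-232.6  326.9  190.8]
time: 1.35
tool_pos: [376.9, 233.0, 191.0]
tcp_rot: [-3.142, 0.0, -2.841]
contact_force: [0.1, -0.1, 0.9]
grip_width: 16.4
finger_force: 0.0
t 1.35 dp [0.0006, 0.0011, 0.001] rot [-0.0, 0.0, 0.002] F [ 0.1 -0.1  0.9] tcp_car [-139.4   34.9  191. ]
grip [288.3 360.7]
thL [323.6 247.2]
thR [249.4 247.1]
c1 [365.4 381.4]
c2 [224.2 378.7]
c3 [371.6 275.7]
c4 [211.2 274.7]
[0, 209, 17, 80, 900] [  5.5 251.4] [-108.4 -352.    61. ]
[150, 210, 7, 6, 35] [152.6 212.5] [-150.  -126.5   61. ]
[64, 225, 30, 14, 266] [ 77.7 232. ] [-131.6 -222.    61. ]
[16, 227, 2, 7, 12] [ 16.5 230. ] [-134.9 -322.3   61. ]
[17, 239, 2, 7, 10] [ 17.5 242. ] [-120.4 -324.2   61. ]
[18, 251, 2, 12, 17] [ 18.6 255.8] [-103.4 -326.9   61. ]
[20, 270, 3, 9, 12] [ 21.1 274.1] [ -80.2 -329.5   61. ]
[299, 357, 5, 10, 41] [301.2 362. ] [ 6.4 13.2 61. ]
```

View pics/w1.png

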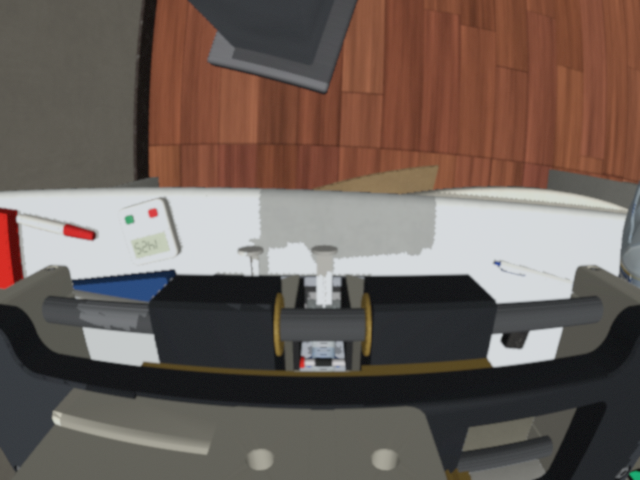

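The wrist view shows both thumb discs at (324,249) and (250,249), where the carrier pose predicts them. The pose is good, so I descend behind the left plunger.

```bash
python3 -m pendant '{"dp":[[0,0.001,0.05],[0,0.001,0.1],[0,0.001,0.14],[0,0.001,0.16],[-0.008,0.001,0.16],[-0.012,0.001,0.16],[-0.014,0.001,0.16]],"rotation":[[0,0,0],[0,0,0],[0,0,0],[0,0,0],[0,0,0],[0,0,0],[0,0,0]]}' 0
python3 -c "
from h import *
go(car(-124,36,30),PSI+np.pi)"
```

```text
time: 2.28
tool_pos: [390.4, 240.0, 32.0]
tcp_rot: [3.141, 0.003, -2.843]
contact_force: [-0.8, -0.1, -0.5]
grip_width: 0.4
finger_force: 0.0
t 2.27 dp [-0.0005, -0.0017, 0.002] rot [0.0, 0.003, 0.0] F [-0.8 -0.1 -0.5] tcp_car [-124.5   37.7   32. ]
```

```bash
python3 -m pendant '{"dp":[[-0.003,-0.001,0.001],[-0.006,-0.001,0.001],[-0.009,-0.001,0.001],[-0.011,-0.001,0.001],[-0.012,-0.001,0.001]],"rotation":[[0,0,0],[0,0,0],[0,0,0],[0,0,0],[0,0,0]]}' 0
python3 -c "
from h import *
go(car(-124,36,30),PSI+np.pi)"
```

```text
time: 2.9
tool_pos: [401.0, 242.1, 29.9]
tcp_rot: [3.142, 0.0, -2.842]
contact_force: [-0.4, 0.1, -0.4]
grip_width: 0.2
finger_force: 0.0
t 2.9 dp [0.0103, -0.0005, -0.0001] rot [0.0, 0.0, 0.0] F [-0.4  0.1 -0.4] tcp_car [-113.7   36.5   29.9]
```

```bash
python3 -m pendant '{"dp":[[-0.002,0,0],[-0.004,0,0],[-0.006,0,0],[-0.008,0,0]],"rotation":[[0,0,0],[0,0,0],[0,0,0],[0,0,0]]}' 0;  python3 -m pendant '{"dp":[[-0.002,0,0],[-0.004,0,0]],"rotation":[[0,0,0],[0,0,0]]}' 0
python3 -c "
from h import *
go(car(-124,36,30),PSI+np.pi)
w=cap('wrist');cv2.imwrite('pics/w2.png',cv2.resize(w['pixels'][200:400,160:460],None,fx=2.5,fy=2.5)[:,:,::-1])"
```

```text
time: 3.4
tool_pos: [408.7, 244.5, 29.9]
tcp_rot: [3.142, 0.0, -2.842]
contact_force: [-0.8, 0.9, -0.9]
grip_width: 0.4
finger_force: 0.0
time: 3.65
tool_pos: [412.5, 245.7, 29.9]
tcp_rot: [3.142, 0.0, -2.842]
contact_force: [0.0, -0.1, 0.8]
grip_width: 0.3
finger_force: 0.0
t 3.65 dp [0.0224, -0.0005, -0.0001] rot [0.0, 0.0, 0.0] F [ 0.  -0.1  0.8] tcp_car [-101.6   36.5   29.9]
```

View pics/w2.png

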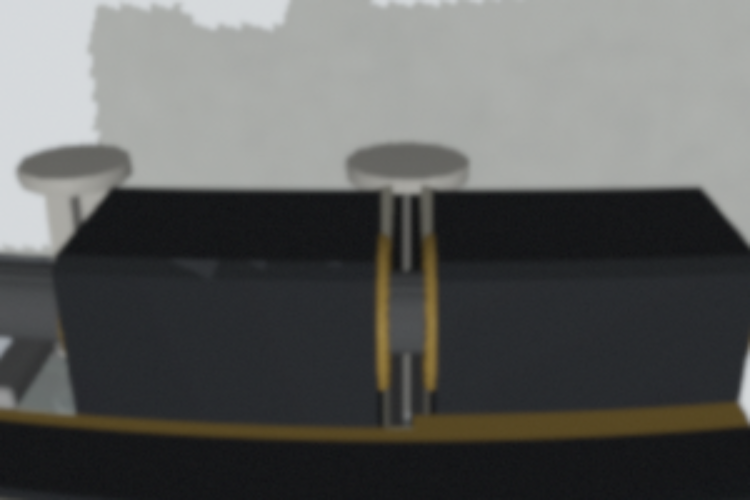

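The crop shows both discs still at the same row (left (408,160), right (75,165)), so the left one may not have moved. I check from the scene camera.

```bash
python3 -c "
from h import *
w=cap('wrist')
for u,v in [(408,160),(75,163)]: print(tocar(onz(w,160+u/2.5,200+v/2.5,42)).round(1))
print('tip',proj(w,get_obs()['tool_pos']))
s=cap('scene');print(proj(s,get_obs()['tool_pos']))
cv2.imwrite('pics/s2.png',cv2.resize(s['pixels'][220:340,250:410],None,fx=5,fy=5,interpolation=cv2.INTER_CUBIC)[:,:,::-1])"
```

```text
[-109.8   36.7   42. ]
[-108.5  -34.9   42. ]
tip [322.78774835 271.20229993]
[352.85367399 296.9167049 ]
```

View pics/s2.png

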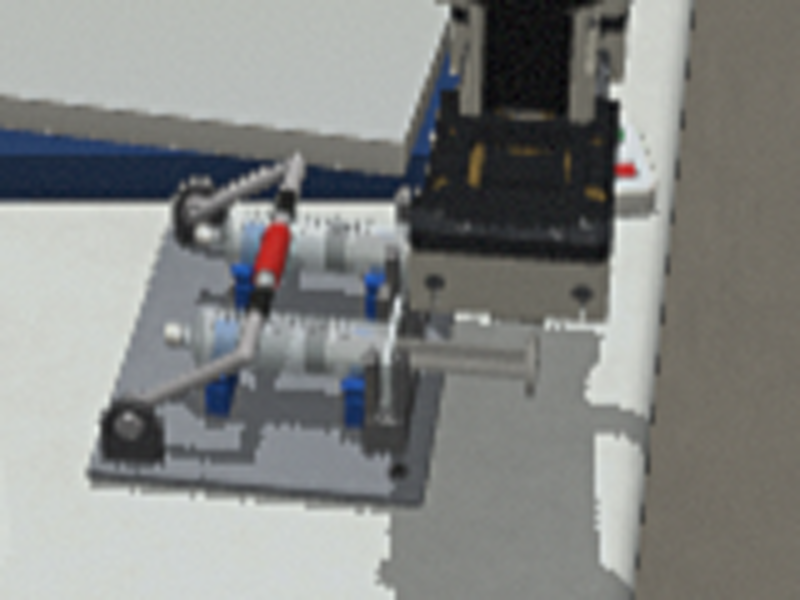

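```bash
python3 -c "
from h import *
s=cap('scene'); o=get_obs(); print(o['tool_pos'],o['grip_width'])
im=cv2.imread('pics/scene0.png'); A=cv2.resize(im[180:360,360:530],None,fx=4,fy=3.2)[:560,:]
T0=np.array([201.67,484.23,190.26]);r=R.from_euler('xyz',[-3.14010396,-1.9e-4,2.74682])
for p in [(0,0,0),(0,46,0),(0,-46,0),(0,65,0),(0,-65,0),(0,46,-66),(0,-46,-66)]:
    q=proj(s,T0+r.apply(p)); print(p,q.round()); cv2.circle(A,(int((q[0]-360)*4),int((q[1]-180)*3.2)),4,(255,0,255),-1)
im=s['pixels'][:,:,::-1]; B=cv2.resize(im[180:360,290:410],None,fx=3.2,fy=3.2)[:576].copy()
r=R.from_euler('xyz',o['tcp_rot'])
for p in [(0,0,0),(0,19,0),(0,-19,0),(9,19,-40),(-9,19,-40),(9,19,-66)]:
    q=proj(s,o['tool_pos']+r.apply(p)); print(p,q.round());cv2.circle(B,(int((q[0]-290)*3.2),int((q[1]-180)*3.2)),3,(255,0,255),-1)
A=cv2.resize(A,(416,560)); cv2.imwrite('pics/cmp.png',np.hstack([A,B[:560]]))"
```

```text
[412.37365642 245.62093889  29.90326365] 0.3735486280954715
(0, 0, 0) [434. 345.]
(0, 46, 0) [414. 361.]
(0, -46, 0) [453. 329.]
(0, 65, 0) [405. 368.]
(0, -65, 0) [461. 323.]
(0, 46, -66) [419. 325.]
(0, -46, -66) [459. 294.]
(0, 0, 0) [353. 297.]
(0, 19, 0) [352. 303.]
(0, -19, 0) [354. 291.]
(9, 19, -40) [357. 288.]
(-9, 19, -40) [348. 287.]
(9, 19, -66) [358. 277.]
```

View pics/cmp.png

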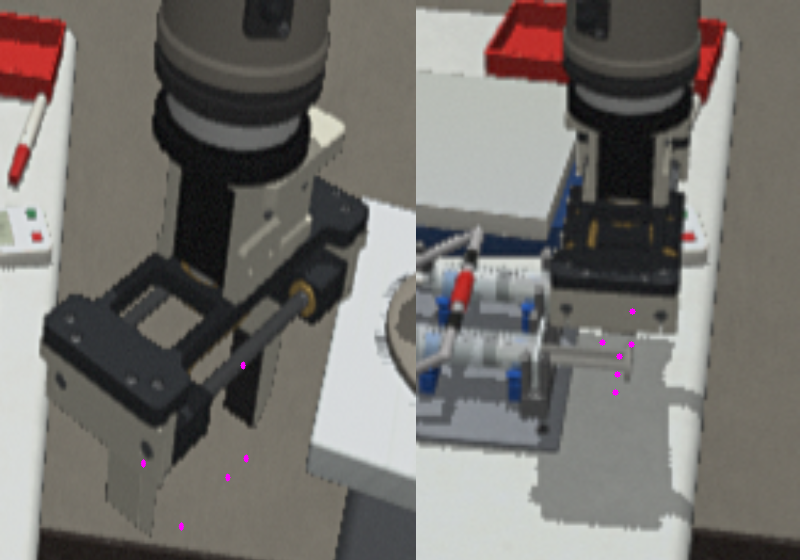

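The dots show the fingers end about 25 mm short of the reported TCP, so they passed over the disc. I back off and go lower, watching the force.

```bash
python3 -m pendant '{"dp":[[0.02,0,0],[0.042,0,0],[0.042,0,0.012],[0.042,0,0.023],[0.03,0,0.023],[0.026,0,0.023],[0.022,0,0.023]],"rotation":[[0,0,0],[0,0,0],[0,0,0],[0,0,0],[0,0,0],[0,0,0],[0,0,0]]}' 0; python3 -m pendant '{"dp":[[-0.002,0,0],[-0.004,0,0],[-0.006,0,0],[-0.007,0,0]],"rotation":[[0,0,0],[0,0,0],[0,0,0],[0,0,0]]}' 0
python3 -c "
from h import *
go(car(-124,36,30),PSI+np.pi)"
```

```text
time: 4.72
tool_pos: [392.2, 239.4, 7.0]
tcp_rot: [3.141, 0.001, -2.843]
contact_force: [-1.9, -0.2, -0.8]
grip_width: 0.2
finger_force: 0.0
time: 5.22
tool_pos: [397.2, 240.9, 6.8]
tcp_rot: [-3.142, -0.002, -2.842]
contact_force: [-3.4, -1.1, 1.0]
grip_width: 0.4
finger_force: 1.6
t 5.22 dp [0.0064, -0.0005, -0.0232] rot [-0.0, -0.002, 0.0] F [-3.4 -1.1  1. ] tcp_car [-117.6   36.5    6.8]
```

```bash
python3 -m pendant '{"dp":[[-0.002,0,0],[-0.004,0,0],[-0.006,0,0],[-0.008,0,0]],"rotation":[[0,0,0],[0,0,0],[0,0,0],[0,0,0]]}' 0; python3 -m pendant '{"dp":[[-0.002,0,0],[-0.004,0,0],[-0.004,0,0]],"rotation":[[0,0,0],[0,0,0],[0,0,0]]}' 0
python3 -c "
from h import *
go(car(-124,36,30),PSI+np.pi)"
```

```text
time: 5.72
tool_pos: [405.8, 243.6, 6.9]
tcp_rot: [-3.142, 0.0, -2.842]
contact_force: [-3.1, -1.0, 0.1]
grip_width: 0.5
finger_force: 1.6
time: 6.1
tool_pos: [410.0, 244.9, 7.0]
tcp_rot: [3.142, 0.001, -2.842]
contact_force: [-2.1, -1.6, 1.1]
grip_width: 0.6
finger_force: 1.0
t 6.1 dp [0.0197, -0.0005, -0.023] rot [0.0, 0.001, 0.0] F [-2.1 -1.6  1.1] tcp_car [-104.3   36.5    7. ]
```

Steady 3 N at about 14 mm, so the left one looks good. Continuing.

```bash
python3 -m pendant '{"dp":[[-0.003,0,0],[-0.006,0,0],[-0.009,0,0],[-0.012,0,0],[-0.015,0,0],[-0.018,0,0],[-0.021,0,0]],"rotation":[[0,0,0],[0,0,0],[0,0,0],[0,0,0],[0,0,0],[0,0,0],[0,0,0]]}' 0; python3 -m pendant '{"dp":[[-0.0015,0,0],[-0.003,0,0],[-0.0045,0,0]],"rotation":[[0,0,0],[0,0,0],[0,0,0]]}' 0
python3 -c "
from h import *
go(car(-76,36,30),PSI+np.pi)"
```

```text
time: 6.98
tool_pos: [429.8, 251.0, 6.9]
tcp_rot: [-3.142, 0.0, -2.842]
contact_force: [-2.2, -2.9, 1.5]
grip_width: 0.5
finger_force: 1.6
time: 7.35
tool_pos: [433.9, 252.3, 6.9]
tcp_rot: [3.142, -0.0, -2.842]
contact_force: [-3.2, -2.6, 0.9]
grip_width: 0.2
finger_force: 1.6
t 7.35 dp [-0.0032, -0.0005, -0.0231] rot [0.0, -0.0, 0.0] F [-3.2 -2.6  0.9] tcp_car [-79.2  36.5   6.9]
```

```bash
python3 -m pendant '{"dp":[[-0.0015,0,0],[-0.003,0,0]],"rotation":[[0,0,0],[0,0,0]]}' 0; python3 -m pendant '{"dp":[[-0.0015,0,0]],"rotation":[[0,0,0]]}' 0;  python3 -c "
from h import *
go(car(-76,36,30),PSI+np.pi)"
```

```text
time: 7.6
tool_pos: [436.9, 253.1, 6.9]
tcp_rot: [3.142, 0.0, -2.842]
contact_force: [-2.2, -3.3, 1.4]
grip_width: 0.5
finger_force: 1.6
time: 7.72
tool_pos: [438.3, 253.6, 6.9]
tcp_rot: [3.142, 0.0, -2.842]
contact_force: [-2.9, -3.6, 1.6]
grip_width: 0.4
finger_force: 1.6
t 7.72 dp [0.0013, -0.0005, -0.0231] rot [0.0, 0.0, 0.0] F [-2.9 -3.6  1.6] tcp_car [-74.7  36.5   6.9]
```

```bash
for i in 1 2; do :; done; python3 -m pendant '{"dp":[[-0.0012,0,0]],"rotation":[[0,0,0]]}' 0 | grep -E "pos|contact"; python3 -m pendant '{"dp":[[-0.0012,0,0]],"rotation":[[0,0,0]]}' 0 | grep -E "pos|contact"
```

```text
tool_pos: [438.4, 253.6, 6.7]
contact_force: [-6.9, -4.3, 4.2]
tool_pos: [438.3, 253.6, 6.6]
contact_force: [-9.4, -5.3, 6.0]
```

```bash
python3 -m pendant '{"dp":[[-0.001,0,0]],"rotation":[[0,0,0]]}' 0 | grep -E "pos|contact"
```

```text
tool_pos: [438.3, 253.6, 6.5]
contact_force: [-11.7, -5.4, 7.8]
```

Left is home (hard stop). Now the right plunger.

```bash
python3 -m pendant '{"dp":[[0.015,0,0],[0.045,0,0],[0.066,-0.01,0],[0.066,-0.04,0],[0.066,-0.068,0],[0.06,-0.072,0],[0.055,-0.072,0],[0.055,-0.072,0]],"rotation":[[0,0,0],[0,0,0],[0,0,0],[0,0,0],[0,0,0],[0,0,0],[0,0,0],[0,0,0]]}' 0
python3 -c "
from h import *
go(car(-119,-36,7),PSI+np.pi)"
```

```text
time: 9.1
tool_pos: [410.8, 170.5, 7.0]
tcp_rot: [3.141, 0.001, -2.842]
contact_force: [0.3, -0.2, -0.7]
grip_width: 0.3
finger_force: 0.0
t 9.1 dp [-0.0065, -0.0012, -0.0] rot [0.0, 0.001, 0.001] F [ 0.3 -0.2 -0.7] tcp_car [-125.5  -34.8    7. ]
```

```bash
python3 -m pendant '{"dp":[[-0.004,-0.001,0],[-0.007,-0.001,0],[-0.0095,-0.001,0],[-0.012,-0.001,0]],"rotation":[[0,0,0],[0,0,0],[0,0,0],[0,0,0]]}' 0| grep -E "pos|contact"; python3 -m pendant '{"dp":[[-0.002,0,0],[-0.004,0,0],[-0.004,0,0]],"rotation":[[0,0,0],[0,0,0],[0,0,0]]}' 0| grep -E "pos|contact"
python3 -c "
from h import *
go(car(-119,-36,7),PSI+np.pi)"
```

```text
tool_pos: [420.6, 172.0, 6.6]
contact_force: [-5.3, -0.6, 1.3]
tool_pos: [424.6, 173.2, 6.7]
contact_force: [-4.6, -0.8, 1.8]
t 9.97 dp [0.0076, 0.0003, -0.0003] rot [0.0, -0.002, 0.0] F [-4.6 -0.8  1.8] tcp_car [-111.4  -36.3    6.7]
```

```bash
python3 -m pendant '{"dp":[[-0.002,0,0],[-0.004,0,0],[-0.005,0,0]],"rotation":[[0,0,0],[0,0,0],[0,0,0]]}' 0| grep -E "pos|contact"; python3 -m pendant '{"dp":[[-0.002,0,0],[-0.003,0,0]],"rotation":[[0,0,0],[0,0,0]]}' 0| grep -E "pos|contact"
```

```text
tool_pos: [428.5, 174.4, 6.5]
contact_force: [-7.3, -1.5, 2.6]
tool_pos: [431.0, 175.2, 6.4]
contact_force: [-8.7, -1.7, 3.7]
```

```bash
python3 -m pendant '{"dp":[[-0.0015,0,0],[-0.0025,0,0]],"rotation":[[0,0,0],[0,0,0]]}' 0| grep -E "pos|contact"
```

```text
tool_pos: [433.0, 175.9, 6.4]
contact_force: [-8.8, -2.3, 4.6]
```

```bash
python3 -m pendant '{"dp":[[-0.0015,0,0]],"rotation":[[0,0,0]]}' 0| grep -E "pos|contact"
```

```text
tool_pos: [434.3, 176.2, 6.4]
contact_force: [-9.4, -2.1, 3.9]
```

9.6 N well before home, so the right syringe is blocked. I back off and go to the bar.

```bash
python3 -m pendant '{"dp":[[0.012,0,0],[0.03,0,-0.01],[0.03,0.005,-0.06],[0.01,0.02,-0.085],[-0.03,0.036,-0.085],[-0.065,0.036,-0.085],[-0.077,0.036,-0.085],[-0.077,0.036,-0.085]],"rotation":[[0,0,0],[0,0,0],[0,0,0],[0,0,0],[0,0,0],[0,0,0],[0,0,0],[0,0,0]]}' 0
python3 -c "
from h import *
go(car(-22,0,30),PSI+np.pi)"
```

```text
time: 11.98
tool_pos: [500.1, 233.7, 91.6]
tcp_rot: [3.142, -0.0, -2.843]
contact_force: [-0.2, -1.1, -0.2]
grip_width: 0.6
finger_force: 0.0
t 11.97 dp [0.0005, 0.0007, 0.0616] rot [0.0, -0.0, -0.0] F [-0.2 -1.1 -0.2] tcp_car [-21.5  -0.7  91.6]
```

```bash
python3 -m pendant '{"dp":[[0,0.001,0.03],[0,0.001,0.055],[0,0.001,0.062],[-0.006,0.001,0.062],[-0.012,0.001,0.062]],"rotation":[[0,0,0],[0,0,0],[0,0,0],[0,0,0],[0,0,0]]}' 0
python3 -m pendant '{"dp":[[-0.005,0,-0.004],[-0.011,0,-0.01],[-0.016,0,-0.014],[-0.022,0,-0.018]],"rotation":[[0,0,0],[0,0,0],[0,0,0],[0,0,0]]}' 0
python3 -c "
from h import *
go(car(12,0,48),PSI+np.pi)
s=cap('scene')
for q in red(s['pixels'])[0]:
  print(q)
for f in (0,.25,.5,.75,1):
  a=np.pi-np.arctan2(31,47)-f; print(f,proj(s,car(52+56*np.cos(a),0,30+56*np.sin(a))).round(1))"
```

```text
time: 12.6
tool_pos: [512.4, 238.8, 31.1]
tcp_rot: [3.142, 0.002, -2.842]
contact_force: [-0.9, 0.4, -0.5]
grip_width: 0.4
finger_force: 0.0
time: 13.1
tool_pos: [532.7, 245.1, 48.4]
tcp_rot: [3.142, 0.0, -2.842]
contact_force: [-0.6, 0.1, -0.0]
grip_width: 0.4
finger_force: 0.0
t 13.1 dp [0.0011, -0.0005, 0.0004] rot [0.0, 0.0, 0.0] F [-0.6  0.1 -0. ] tcp_car [13.1  0.5 48.4]
([318, 180, 69, 31, 1529], array([351.97972531, 194.46239372]))
([364, 225, 8, 11, 47], array([367.42553191, 230.17021277]))
([301, 265, 7, 11, 42], array([304.23809524, 269.61904762]))
([68, 436, 18, 28, 294], array([ 76.47619048, 450.34693878]))
0 [304.6 271. ]
0.25 [300.3 266.6]
0.5 [294.9 263.2]
0.75 [288.7 260.8]
1 [282.3 259.8]
```

The fingers passed over the grip, so they are shorter than I assumed. I go back and try lower.

```bash
python3 -m pendant '{"dp":[[0.018,0,0],[0.036,0,0],[0.036,0,0.014],[0.036,0,0.027],[0.03,0,0.027],[0.026,0,0.027]],"rotation":[[0,0,0],[0,0,0],[0,0,0],[0,0,0],[0,0,0],[0,0,0]]}' 0
python3 -m pendant '{"dp":[[-0.004,0,-0.002],[-0.009,0,-0.007],[-0.014,0,-0.012],[-0.02,0,-0.016]],"rotation":[[0,0,0],[0,0,0],[0,0,0],[0,0,0]]}' 0
python3 -c "
from h import *
go(car(12,0,38),PSI+np.pi)
s=cap('scene')
for q in red(s['pixels'])[0][2:3]:
  print(q)"
```

```text
time: 13.9
tool_pos: [508.5, 237.5, 20.7]
tcp_rot: [3.142, 0.0, -2.842]
contact_force: [0.8, 0.5, 0.0]
grip_width: 0.5
finger_force: 0.0
time: 14.4
tool_pos: [526.2, 243.1, 37.6]
tcp_rot: [3.142, -0.001, -2.842]
contact_force: [-1.9, -1.0, 1.6]
grip_width: 0.6
finger_force: 1.0
t 14.4 dp [-0.0057, -0.0006, -0.0004] rot [0.0, -0.001, 0.0] F [-1.9 -1.   1.6] tcp_car [ 6.3  0.6 37.6]
([292, 265, 6, 3, 13], array([295.        , 265.84615385]))
```

```bash
python3 -m pendant '{"dp":[[-0.007,0,-0.004],[-0.014,0,-0.007],[-0.022,0,-0.009],[-0.03,0,-0.01],[-0.037,0,-0.01],[-0.044,0,-0.009],[-0.05,0,-0.007],[-0.056,0,-0.004]],"rotation":[[0,0,0],[0,0,0],[0,0,0],[0,0,0],[0,0,0],[0,0,0],[0,0,0],[0,0,0]]}' 0
python3 -m pendant '{"dp":[[0.01,0,-0.03],[0.03,0,-0.06],[0.06,0,-0.1],[0.06,0,-0.1]],"rotation":[[0,0,0],[0,0,0],[0,0,0],[0,0,0]]}' 0
python3 -c "
from h import *
go(car(-10,-36,100),PSI+np.pi)
s=cap('scene')
for q in red(s['pixels'])[0]:
  print(q)
print(proj(s,car(101,0,57)))
t=cap('top')
for q in red(t['pixels'])[0]: print(q)
print(proj(t,car(101,0,57)))"
```

```text
time: 15.45
tool_pos: [580.5, 259.8, 40.7]
tcp_rot: [3.142, 0.0, -2.842]
contact_force: [-0.2, -0.7, 0.6]
grip_width: 0.7
finger_force: 0.0
time: 15.95
tool_pos: [523.4, 242.4, 144.3]
tcp_rot: [3.141, 0.006, -2.842]
contact_force: [-0.3, 0.2, 0.1]
grip_width: 0.4
finger_force: 0.0
t 15.95 dp [0.0136, -0.0367, 0.0442] rot [0.0, 0.006, 0.0] F [-0.3  0.2  0.1] tcp_car [  3.3   0.7 144.3]
([318, 180, 69, 31, 1483], array([352.65812542, 194.78826703]))
([364, 225, 8, 11, 45], array([367.53333333, 230.11111111]))
([257, 263, 7, 10, 42], array([260.52380952, 267.47619048]))
([68, 436, 18, 28, 294], array([ 76.47619048, 450.34353741]))
[260.91222276 269.18213787]
([419, 181, 61, 77, 2798], array([448.4431737 , 219.16654753]))
([33, 260, 18, 7, 78], array([ 41.32051282, 263.42307692]))
([389, 262, 15, 6, 50], array([396.62, 264.7 ]))
([140, 395, 8, 7, 11], array([143.54545455, 397.90909091]))
[275.56828341 224.74245908]
```

The bar is open: the grip is at (260.5,267.5) where (261,269) was predicted. Now to grasp the right syringe.

```bash
python3 -m pendant '{"dp":[[0.01,-0.02,0],[0.018,-0.037,0.01],[0.018,-0.037,0.045],[0.018,-0.037,0.08],[0.018,-0.037,0.11],[0.018,-0.037,0.13],[0.018,-0.037,0.141],[0.018,-0.037,0.141]],"rotation":[[0,0,0],[0,0,0],[0,0,0],[0,0,0],[0,0,0],[0,0,0],[0,0,0],[0,0,0]]}' 0.042
python3 -c "
from h import *
go(car(-15,-36,3),PSI+np.pi)"
```

```text
time: 17.05
tool_pos: [515.9, 200.6, -1.1]
tcp_rot: [3.141, -0.002, -2.843]
contact_force: [-0.0, -0.3, 0.3]
grip_width: 42.2
finger_force: 0.0
t 17.05 dp [-0.0011, 0.001, -0.0041] rot [0.0, -0.002, -0.0] F [-0.  -0.3  0.3] tcp_car [-16.1 -37.   -1.1]
```

```bash
python3 -m pendant '{"dp":[[0,0.001,-0.003],[0,0.001,-0.003]],"rotation":[[0,0,0],[0,0,0]]}' 0.042; python3 -m pendant '{"dp":[[0,0,0],[0,0,0],[0,0,0],[0,0,0]],"rotation":[[0,0,0],[0,0,0],[0,0,0],[0,0,0]]}' 0
python3 -c "
from h import *
go(car(-15,-36,3),PSI+np.pi)"
```

```text
time: 17.3
tool_pos: [517.0, 202.5, 4.1]
tcp_rot: [-3.141, 0.002, -2.842]
contact_force: [-0.8, 0.2, -0.1]
grip_width: 42.1
finger_force: 0.0
time: 17.8
tool_pos: [516.3, 202.1, 3.2]
tcp_rot: [-3.141, 0.0, -2.842]
contact_force: [-0.6, -3.1, 2.4]
grip_width: 24.3
finger_force: 30.0
t 17.8 dp [-0.0003, -0.0003, 0.0002] rot [-0.0, 0.0, 0.0] F [-0.6 -3.1  2.4] tcp_car [-15.3 -35.7   3.2]
```

```bash
python3 -m pendant '{"dp":[[0,0,-0.003],[0,0,-0.006],[0,0,-0.008],[0,0,-0.008]],"rotation":[[0,0,0],[0,0,0],[0,0,0],[0,0,0]]}' 0
python3 -c "
from h import *
s=cap('scene')
o=get_obs();print(o['moment'],o['tool_pos'])
cv2.imwrite('pics/s4.png',cv2.resize(s['pixels'][220:330,260:400],None,fx=5,fy=5,interpolation=cv2.INTER_CUBIC)[:,:,::-1])"
```

```text
time: 18.3
tool_pos: [516.2, 202.4, 11.1]
tcp_rot: [3.141, 0.0, -2.842]
contact_force: [0.1, 0.4, -0.6]
grip_width: 24.2
finger_force: 30.0
[0.07281208 0.0174396  0.01162776] [516.15618403 202.34708874  10.95894053]
```

View pics/s4.png

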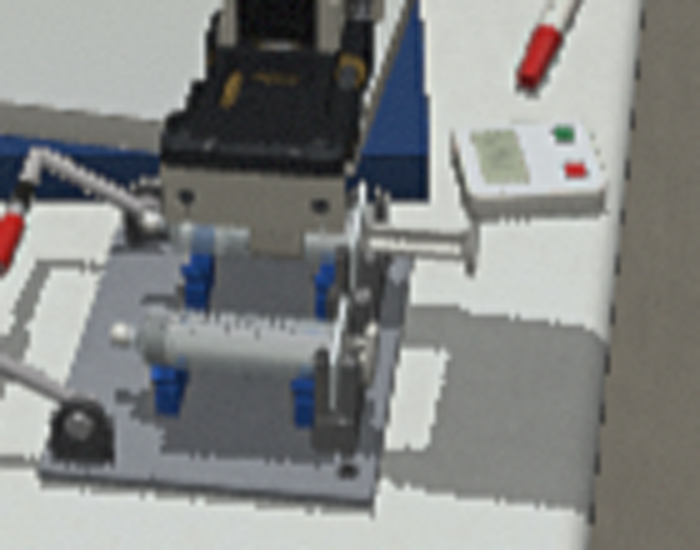

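The crop shows the right syringe lifted level in the fingers at (250,240), and the finger tip bottom at about (277,255), just below the barrel. Left syringe is in place with its plunger home.

```bash
python3 -c "
from h import *
s=cap('scene');o=get_obs();r=R.from_euler('xyz',o['tcp_rot'])
for y in (12,31):
  for k in (0,20,25,30,35,40): print(y,k,proj(s,o['tool_pos']+r.apply((0,y,-k))).round(1))
# barrel axis
print('axis',proj(s,tuple(o['tool_pos'][:2])+(50,)), proj(s,tuple(o['tool_pos'][:2])+(37.5,)))
# tray corners at rim z=28 from top & book/timer/marker blobs
t=cap('top');m=red(t['pixels'])[1]
n,l,st,ce=cv2.connectedComponentsWithStats(m.astype('u1'));i=1+np.argmax(st[1:,4])
b=cv2.boxPoints(cv2.minAreaRect(np.argwhere(l==i)[:,::-1].astype('f4')));print(b.tolist())
ap=cv2.approxPolyDP(cv2.convexHull(np.argwhere(l==i)[:,::-1].astype('i4')),3,True)[:,0];print(ap.tolist(),[onz(t,*p,28).round().tolist() for p in ap])
h=cv2.cvtColor(t['pixels'],cv2.COLOR_RGB2HSV);bl=(abs(h[...,0].astype(int)-110)<15)&(h[...,1]>120);bl[:,:290]=0;bl[:,430:]=0
q=np.argwhere(bl)[:,::-1];print('blue',len(q),[ (p.tolist(),onz(t,*p,20).round().tolist()) for p in (q[q[:,0].argmax()],q[q[:,1].argmax()])])
cv2.imwrite('pics/t4.png',cv2.resize(t['pixels'][150:300,330:500],None,fx=4,fy=4,interpolation=cv2.INTER_CUBIC)[:,:,::-1])"
```

```text
12 0 [315.7 283.6]
12 20 [315.7 276.4]
12 25 [315.7 274.5]
12 30 [315.6 272.7]
12 35 [315.6 270.9]
12 40 [315.6 269. ]
31 0 [314.6 288.8]
31 20 [314.5 281.6]
31 25 [314.5 279.7]
31 30 [314.5 277.9]
31 35 [314.5 276. ]
31 40 [314.4 274.2]
axis [316.32482963 266.16929425] [316.36525248 270.75580239]
[[417.79595947265625, 191.09608459472656], [456.07867431640625, 177.99937438964844], [479.39483642578125, 246.1543731689453], [441.11212158203125, 259.2510986328125]]
[[479, 245], [441, 257], [419, 192], [455, 181]] [[513.0, -270.0, 28.0], [491.0, -162.0, 28.0], [678.0, -131.0, 28.0], [700.0, -235.0, 28.0]]
blue 580 [([411, 228], [580.0, -96.0, 20.0]), ([350, 263], [500.0, 82.0, 20.0])]
```

View pics/t4.png

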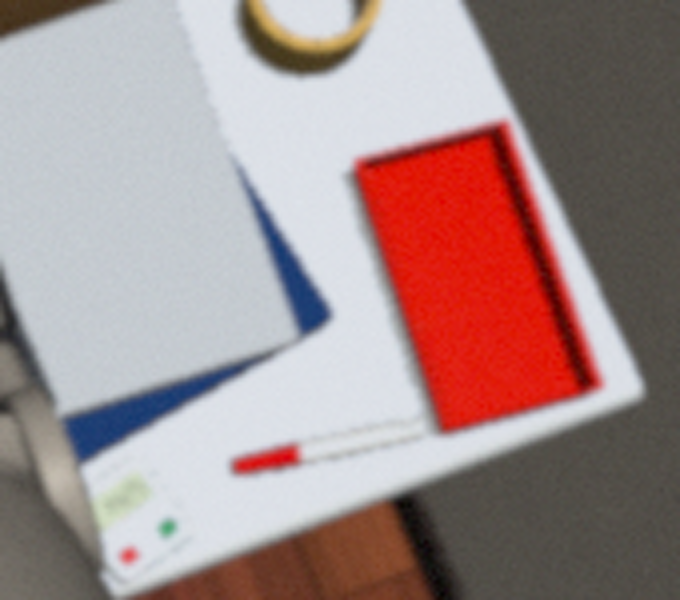

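The tray outline is (358,165)-(505,125)-(600,383)-(440,432) in the crop, with the marker to its left and the book corner at (328,315). The fingers really end 35–40 mm short of the TCP, so the grip is too high on the barrel. I set the syringe back, find the tip height on the plate, and regrip lower.

```bash
python3 -m pendant '{"dp":[[0,0,0.004],[0,0,0.008],[0,0,0.008]],"rotation":[[0,0,0],[0,0,0],[0,0,0]]}' 0 |grep -E "pos|contact"; python3 -m pendant '{"dp":[[0,0,0],[0,0,0],[0,0,0.004],[0,0,0.01],[0,0,0.015],[0,0,0.018],[0,0,0.02]],"rotation":[[0,0,0],[0,0,0],[0,0,0],[0,0,0],[0,0,0],[0,0,0],[0,0,0]]}' 0.042
```

```text
tool_pos: [516.3, 202.0, 3.1]
contact_force: [-0.6, -1.6, 3.3]
time: 19.7
tool_pos: [516.1, 202.3, -17.4]
tcp_rot: [3.142, -0.0, -2.842]
contact_force: [-0.2, -0.2, -0.2]
grip_width: 41.8
finger_force: 0.0
```

```bash
python3 -m pendant '{"dp":[[0,0,0.001],[0,0,0.002],[0,0,0.003]],"rotation":[[0,0,0],[0,0,0],[0,0,0]]}' 0.042 |grep -E "pos|contact";python3 -m pendant '{"dp":[[0,0,0.001],[0,0,0.002],[0,0,0.003]],"rotation":[[0,0,0],[0,0,0],[0,0,0]]}' 0.042 |grep -E "pos|contact"
```

```text
tool_pos: [516.2, 202.3, -20.0]
contact_force: [-0.1, -0.1, -0.5]
tool_pos: [516.2, 202.3, -23.1]
contact_force: [-0.4, 1.1, 0.7]
```

```bash
python3 -m pendant '{"dp":[[0,0,0.001],[0,0,0.002],[0,0,0.003]],"rotation":[[0,0,0],[0,0,0],[0,0,0]]}' 0.042 |grep -E "pos|contact";python3 -m pendant '{"dp":[[0,0,0.001],[0,0,0.002]],"rotation":[[0,0,0],[0,0,0]]}' 0.042 |grep -E "pos|contact"
```

```text
tool_pos: [516.2, 202.3, -25.6]
contact_force: [-3.8, -1.4, 11.2]
tool_pos: [516.3, 202.3, -25.7]
contact_force: [-9.1, -2.3, 28.3]
```

```bash
python3 -m pendant '{"dp":[[0,0,0.001],[0,0,0.002]],"rotation":[[0,0,0],[0,0,0]]}' 0.042 |grep -E "pos|contact"
```

```text
tool_pos: [516.4, 202.3, -25.8]
contact_force: [-13.4, -4.2, 44.5]
```

Plate contact at TCP z = -25.5, so the finger tip is 35.5 mm above the TCP. I raise and regrip with the tip about 10 mm below the barrel axis.

```bash
python3 -m pendant '{"dp":[[0,0,-0.008],[0,0,-0.02],[0,0,-0.0265],[0,0,-0.0265]],"rotation":[[0,0,0],[0,0,0],[0,0,0],[0,0,0]]}' 0.042; python3 -m pendant '{"dp":[[0,0,0],[0,0,0],[0,0,0],[0,0,0]],"rotation":[[0,0,0],[0,0,0],[0,0,0],[0,0,0]]}' 0
```

```text
time: 21.82
tool_pos: [516.5, 202.4, -3.2]
tcp_rot: [3.142, 0.001, -2.842]
contact_force: [1.3, 0.1, 0.7]
grip_width: 42.3
finger_force: 0.0
time: 22.32
tool_pos: [516.0, 202.1, -3.8]
tcp_rot: [-3.142, -0.001, -2.842]
contact_force: [0.1, -1.7, -0.7]
grip_width: 24.3
finger_force: 30.0
```

```bash
python3 -m pendant '{"dp":[[0,0,-0.01],[0,0,-0.03],[0,0,-0.055],[0,0,-0.075],[0,0,-0.08]],"rotation":[[0,0,0],[0,0,0],[0,0,0],[0,0,0],[0,0,0]]}' 0
python3 -c "
from h import *
go(np.array([609.3,-197.5,76]),.175-np.pi)"
```

```text
time: 22.95
tool_pos: [517.1, 202.7, 78.3]
tcp_rot: [3.142, 0.003, -2.842]
contact_force: [-0.3, 1.0, -1.7]
grip_width: 24.0
finger_force: 30.0
t 22.95 dp [0.0299, -0.4096, 0.0022] rot [0.0, 0.003, 0.124] F [-0.3  1.  -1.7] tcp_car [-14.3 -35.3  78.3]
```

```bash
python3 -m pendant '{"dp":[[0.001,-0.02,0],[0.004,-0.06,0],[0.008,-0.11,0],[0.012,-0.16,0],[0.016,-0.21,0],[0.019,-0.26,0],[0.023,-0.31,0],[0.026,-0.35,0]],"rotation":[[0,0,0.01],[0,0,0.02],[0,0,0.035],[0,0,0.05],[0,0,0.07],[0,0,0.085],[0,0,0.1],[0,0,0.115]]}' 0
python3 -m pendant '{"dp":[[0.003,-0.03,0],[0.004,-0.05,0],[0.004,-0.058,0],[0.004,-0.058,0]],"rotation":[[0,0,0.01],[0,0,0.01],[0,0,0.01],[0,0,0.01]]}' 0
python3 -c "
from h import *
go(np.array([609.3,-197.5,-28]),.175-np.pi)
s=cap('scene')
w=cap('wrist');cv2.imwrite('pics/w5.png',np.vstack([w['pixels'][:,:,::-1][100:400],cv2.resize(s['pixels'][150:290,270:490],(640,408))[:,:,::-1]])[:600])"
```

```text
time: 23.95
tool_pos: [593.7, -143.0, 75.1]
tcp_rot: [3.141, -0.002, -2.96]
contact_force: [0.0, 0.7, 0.2]
grip_width: 24.6
finger_force: 30.0
time: 24.45
tool_pos: [601.0, -197.4, 76.1]
tcp_rot: [3.141, -0.0, -2.968]
contact_force: [0.2, -0.1, -0.4]
grip_width: 23.9
finger_force: 30.0
t 24.45 dp [-0.0082, -0.0016, 0.104] rot [0.001, -0.0, -0.001] F [ 0.2 -0.1 -0.4] tcp_car [ -52.1 -442.4   76.1]
```

View pics/w5.png

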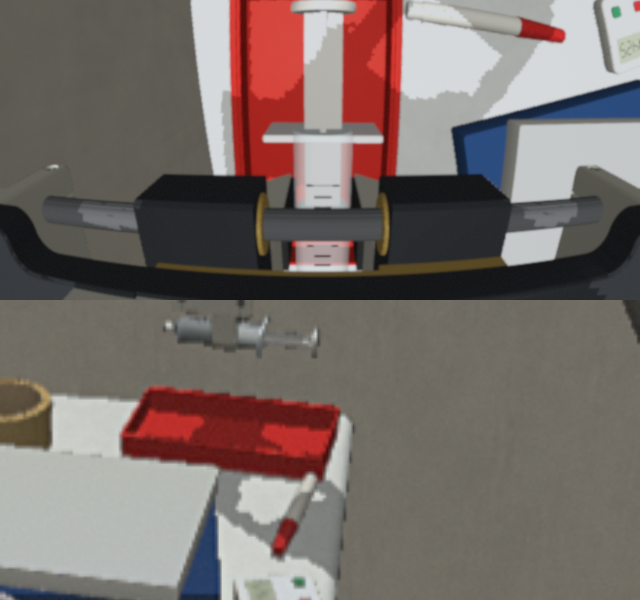

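The wrist view shows the syringe aligned over the tray, its centre about 4 mm left of the tool (tray edges at 231 and 402, barrel at 323). The timer, marker and book are clear of the gripper. Lowering.

```bash
python3 -m pendant '{"dp":[[-0.004,-0.003,0.02],[-0.008,-0.005,0.045],[-0.008,-0.005,0.07],[-0.008,-0.005,0.088],[-0.008,-0.005,0.097],[-0.008,-0.005,0.1],[-0.008,-0.005,0.1]],"rotation":[[0,0,0],[0,0,0],[0,0,0],[0,0,0],[0,0,0],[0,0,0],[0,0,0]]}' 0; python3 -m pendant '{"dp":[[0,0,0.001],[0,0,0.002],[0,0,0.003],[0,0,0.0035]],"rotation":[[0,0,0],[0,0,0],[0,0,0],[0,0,0]]}' 0
```

```text
time: 25.42
tool_pos: [610.3, -201.3, -23.1]
tcp_rot: [-3.141, 0.001, -2.967]
contact_force: [-0.6, 0.2, -0.9]
grip_width: 24.2
finger_force: 30.0
time: 25.92
tool_pos: [609.9, -201.1, -27.1]
tcp_rot: [3.142, 0.0, -2.967]
contact_force: [-0.1, 0.2, -0.4]
grip_width: 24.1
finger_force: 30.0
```

```bash
python3 -m pendant '{"dp":[[0,0,0.001],[0,0,0.002]],"rotation":[[0,0,0],[0,0,0]]}' 0 |grep -E "pos|contact"; python3 -m pendant '{"dp":[[0,0,0.001]],"rotation":[[0,0,0]]}' 0 |grep -E "pos|contact"
```

```text
tool_pos: [609.9, -201.1, -29.2]
contact_force: [0.9, -0.1, -0.3]
tool_pos: [610.0, -201.1, -30.2]
contact_force: [0.5, -0.2, 0.5]
```

```bash
python3 -m pendant '{"dp":[[0,0,0.0007]],"rotation":[[0,0,0]]}' 0 |grep -E "pos|contact"; python3 -m pendant '{"dp":[[0,0,0.0004],[0,0,0.0004]],"rotation":[[0,0,0],[0,0,0]]}' 0 |grep -E "pos|contact"
```

```text
tool_pos: [610.0, -201.1, -30.4]
contact_force: [-2.5, 1.5, 5.9]
tool_pos: [610.0, -201.1, -30.4]
contact_force: [-2.2, 1.6, 5.2]
```

On the tray floor. Release and rise.

```bash
python3 -m pendant '{"dp":[[0,0,0],[0,0,0],[0,0,-0.003],[0,0,-0.015],[0,0,-0.04],[0,0,-0.08],[0,0,-0.11],[0,0,-0.13]],"rotation":[[0,0,0],[0,0,0],[0,0,0],[0,0,0],[0,0,0],[0,0,0],[0,0,0],[0,0,0]]}' 0.045
python3 -c "
from h import *
go(car(125,0,120),PSI-np.pi)
w=cap('wrist');s=cap('scene');cv2.imwrite('pics/w6.png',np.vstack([cv2.resize(w['pixels'][100:340,150:480],(640,465)),s['pixels'][160:295]])[:600,:,::-1])"
```

```text
time: 27.68
tool_pos: [610.7, -201.4, 101.7]
tcp_rot: [-3.14, 0.003, -2.967]
contact_force: [0.2, -0.0, -0.9]
grip_width: 45.1
finger_force: 0.0
t 27.68 dp [-0.1118, 0.4666, -0.0188] rot [-0.002, 0.003, -0.125] F [ 0.2 -0.  -0.9] tcp_car [ -44.  -449.1  101.7]
```

View pics/w6.png

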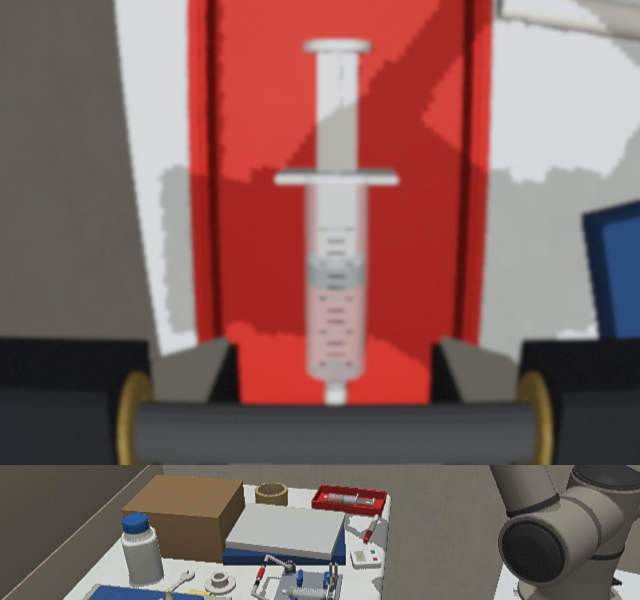

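The syringe lies flat inside the tray, disc at (337,46) and tip at (336,393) in the crop, and the marker and book are undisturbed. Now to close the bar from the far side.

```bash
python3 -m pendant '{"dp":[[-0.005,0.02,-0.01],[-0.015,0.06,-0.019],[-0.027,0.11,-0.019],[-0.04,0.165,-0.019],[-0.053,0.22,-0.019],[-0.066,0.275,-0.019],[-0.08,0.33,-0.019],[-0.093,0.38,-0.019]],"rotation":[[0,0,0],[0,0,-0.015],[0,0,-0.03],[0,0,-0.045],[0,0,-0.06],[0,0,-0.075],[0,0,-0.09],[0,0,-0.105]]}' 0
python3 -m pendant '{"dp":[[-0.008,0.045,0],[-0.012,0.075,0],[-0.013,0.085,0],[-0.013,0.085,0]],"rotation":[[0,0,-0.01],[0,0,-0.02],[0,0,-0.02],[0,0,-0.02]]}' 0
python3 -c "
from h import *
go(car(124,0,8),PSI-np.pi)
s=cap('scene')
for q in red(s['pixels'])[0]: print(q)"
```

```text
time: 28.78
tool_pos: [634.3, 192.6, 117.2]
tcp_rot: [3.141, -0.002, -2.861]
contact_force: [0.1, -0.6, -0.0]
grip_width: 0.4
finger_force: 0.0
time: 29.28
tool_pos: [624.0, 274.9, 117.4]
tcp_rot: [-3.141, -0.001, -2.841]
contact_force: [-0.3, 0.8, -0.9]
grip_width: 0.2
finger_force: 0.0
t 29.27 dp [-0.015, -0.0022, 0.1093] rot [-0.0, -0.001, 0.001] F [-0.3  0.8 -0.9] tcp_car [109.1   2.2 117.4]
([312, 180, 75, 31, 1211], array([350.30883567, 194.96201486]))
([364, 225, 8, 11, 46], array([367.5       , 230.06521739]))
([257, 263, 7, 10, 39], array([260.56410256, 267.51282051]))
([68, 436, 18, 28, 293], array([ 76.45392491, 450.38566553]))
```

```bash
python3 -m pendant '{"dp":[[-0.01,-0.002,0.01],[-0.016,-0.002,0.04],[-0.016,-0.002,0.075],[-0.016,-0.002,0.1],[-0.016,-0.002,0.108],[-0.016,-0.002,0.109]],"rotation":[[0,0,0],[0,0,0],[0,0,0],[0,0,0],[0,0,0],[0,0,0]]}' 0
python3 -m pendant '{"dp":[[0.005,0,0],[0.01,0,-0.004],[0.014,0,-0.009],[0.018,0,-0.014],[0.024,0,-0.019],[0.029,0,-0.023]],"rotation":[[0,0,0],[0,0,0],[0,0,0],[0,0,0],[0,0,0],[0,0,0]]}' 0
python3 -c "
from h import *
go(car(66,0,38),PSI-np.pi)
s=cap('scene')
for q in red(s['pixels'])[0][2:3]: print(q)
for d in (29,45,60,75,90):
  a=np.radians(d);print(d,proj(s,car(52+56*np.cos(a),0,30+56*np.sin(a))).round(1))"
```

```text
time: 30.08
tool_pos: [641.1, 276.6, 8.5]
tcp_rot: [3.142, -0.0, -2.843]
contact_force: [0.0, 0.3, 0.7]
grip_width: 0.5
finger_force: 0.0
time: 30.82
tool_pos: [612.6, 268.8, 32.9]
tcp_rot: [3.141, 0.001, -2.842]
contact_force: [1.1, -0.3, 0.6]
grip_width: 0.3
finger_force: 0.7
t 30.82 dp [0.0304, 0.0003, -0.0051] rot [0.0, 0.001, 0.0] F [ 1.1 -0.3  0.6] tcp_car [96.4 -0.3 32.9]
([270, 255, 5, 10, 31], array([271.41935484, 258.87096774]))
29 [260.9 269.1]
45 [264.8 264.8]
60 [269.9 261.7]
75 [275.9 260. ]
90 [282.6 259.8]
```

```bash
python3 -m pendant '{"dp":[[0.006,0,-0.003],[0.013,0,-0.005],[0.02,0,-0.007],[0.027,0,-0.008],[0.033,0,-0.008],[0.038,0,-0.007],[0.043,0,-0.006],[0.047,0,-0.004]],"rotation":[[0,0,0],[0,0,0],[0,0,0],[0,0,0],[0,0,0],[0,0,0],[0,0,0],[0,0,0]]}' 0
python3 -m pendant '{"dp":[[0,0,0],[0,0,-0.02],[0,0,-0.06],[0,0,-0.11],[0,0,-0.13],[0,0,-0.13]],"rotation":[[0,0,0],[0,0,0],[0,0,0],[0,0,0],[0,0,0],[0,0,0]]}' 0
python3 -c "
from h import *
s=cap('scene')
for q in red(s['pixels'])[0]: print(q)
print(proj(s,car(5,0,61)))"
```

```text
time: 31.88
tool_pos: [567.6, 254.8, 35.7]
tcp_rot: [3.142, -0.0, -2.842]
contact_force: [0.0, -0.2, -0.9]
grip_width: 0.4
finger_force: 0.0
time: 32.62
tool_pos: [569.0, 255.3, 167.6]
tcp_rot: [3.142, 0.004, -2.842]
contact_force: [0.4, -0.0, -1.0]
grip_width: 0.6
finger_force: 0.0
([312, 180, 75, 31, 1194], array([350.29480737, 194.92713568]))
([364, 225, 8, 11, 46], array([367.5       , 230.06521739]))
([301, 265, 7, 11, 44], array([304.25      , 269.61363636]))
([68, 437, 18, 27, 292], array([ 76.44520548, 450.43493151]))
[304.67520475 270.89601358]
```

The bar is down, with the grip at (304.2,269.6) as at the start. Handing in.

```bash
python3 -c "
from plant import workorder
print(workorder.close_job())"
```

```text
the job is handed in; nothing more can be done
None
```

The right syringe was blocked (stopped at about 9.6 N) and lies flat in the reject tray, the left one is in its channel with its plunger home, and the bar is back down. Two slips: while finding finger height I pressed the fingertips on the carrier plate to about 45 N vertically (47 N total), above the 40 N set for arm and gripper body, and I viewed 11 pictures instead of 10.

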